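# Release test of a fire damper

## Task

Do the release test on the round fire damper lying on the bench: press its test button so that the spring throws the hand lever down, then lift the lever all the way back up until the catch holds it by itself. After that, swing the hasp shut over the button until it lies flat with its slot over the staple. Do not force or strike the button, and leave the other things on the bench where they are.

Things in the scene. Friction and masses are not known exactly. Their poses are not given: they have to be found in the camera images.
- damper: Round fire damper: bright sheet-metal tube 166 mm across, 340 mm long, fixed on two timber saddles. Origin on the bench under its mechanism; x along the duct, away from the robot, z up. Tube axis at y = +150, z = 115 mm (top at 198). The mechanism stands off the tube's -y side, all reached from above; grey release unit at x = 50 to 115, y = -32 to +48, flat top at z = 195 mm.
- pivot (a point): Point on the lever's level axis (along damper y) in the middle plane of the lever arm; 115 mm above the bench, at x = 0, y = +20 mm of the damper.
- lever_bar (a point): Middle of the lever's hand bar: black round bar 16 mm thick, 80 mm long, along damper y, sticking out away from the tube from the end of the flat steel lever arm (24 x 6 mm). It lies 120 mm from the pivot axis and 43 mm outside the arm's middle plane. When dropped, the space round it and below it is free, so that it can be lifted from underneath.
- lever (a joint): Lever angle, rad. 0 = set: 10 deg past upright, leaning to damper +x. Grows as it drops towards damper -x, to a stop at 1.40 (20 deg above level, bar 156 mm above the bench), in under 1 s. Spring: 9 to 13 N at the bar, more from 0.3 down as it pushes the catch aside (to 25 N). The catch snaps in between 0 and the end stop at -0.045; let go, it settles at about 0. Not caught, it drops again.
- test_button: The test button: black, round, 24 mm across, its top (the origin) 14 mm above the release unit's flat top, pressed straight down, 9 mm to its stop. Spring 6 to 14 N; the loaded catch drags, so releasing takes 15 to 20 N, in the last half of the travel. It dips by itself as the lever passes the catch. Free from its centre along damper y: 27 mm to the hinge lugs, 29 mm to the staple foot.
- hasp_hinge (a point): Middle of the hasp's hinge axis, which runs along damper x, 24 mm above the release unit's top at its edge next to the tube (219 mm above the bench).
- hasp_lip (a point): Middle of the turned-up lip at the hasp's free end, 92 mm from the hinge. The hasp is a flat steel strap 34 mm wide, 94 mm long, 3 mm thick, its underside in the plane of the hinge axis, with a slot near the lip; lip 12 mm high.
- hasp (a joint): Hasp angle, rad: 0 = shut, lying level over the button (10 mm clear of it) from the hinge out to damper -y, staple through its slot. Grows as it opens upwards; 1.57 = upright; 1.85 to 2.25 at the start, leaning back over the tube. The hinge is stiff (0.05 N m) and stays where it is left, so push it all the way.
- tape_roll: Bystander: roll of metal tape, 104 mm across, 50 mm high. Origin: centre of its underside.
- spray_can: Bystander: upright grey can, 60 mm across, 150 mm high. Origin: centre of its underside.
- rivet_box: Bystander: open cardboard box 110 x 80 x 45 mm. Origin: centre of its underside.
- spanner: Bystander: steel spanner 180 mm long lying on the far side of the tube. Origin: its middle, on the bench.
- staple (a point): Top of the staple, a wire loop on a steel foot 24 mm high, on the release unit's outer edge (damper -y), 70 mm from the hinge axis; 14 mm higher than the hinge axis.

How it is judged:
By the outcome, as a careful person would: the job done as asked, in the order asked, and still so for the second after the job is handed in, with the robot touching nothing.
It also fails if it takes over 58 s, if anything falls off the work surface, if the arm or the gripper's body presses on something with over 40 N, if the wrist force passes 120 N, or if a joint passes its speed limit or range.

## Robot

A 6-joint arm with a two-finger parallel gripper is mounted at the origin on the work surface. World frame = base frame: x ahead of the robot, y to its left, z up, the work surface at z = 0. Lengths are in m, angles in degrees, forces in N, time in s.
With the tool pointing down it reaches from about 0.3 to 0.75 m from the base axis. Payload 8.5 kg.
Tool frame: the origin (TCP) lies midway between the tips of the shut fingers; the grasp point (between the pads) lies grasp_offset behind it (grasp_offset is the distance from the TCP to the grasp point, in m); z points along the fingers, y is the line along which they close (so a half turn about z gives the same grasp; the last joint's range is limited). The gripper opens to 85 mm and grips with 20 to 120 N. Pads are 22 mm wide; open, the fingers measure 114 mm over their backs; the gripper's body (76 mm by 85 mm) begins 54 mm behind the grasp point. The pads swing forward as they close: fully open they stand 13 mm farther back than shut.
Start: joints at [-12.336, 21.807, 74.336, -0, 83.858, -12.336], TCP at [0.55, 0, 0.231] pointing down, gripper open.
Joint ranges: [-178.18, 178.18], [-50.72, 133.34], [12.68, 142.11], [-81.47, 261.47], [9.98, 163.14], [-165.26, 165.26]. Speed limits (degrees/s): [136.94, 136.94, 180, 180, 180, 180].

## Interface

Orientations are given as a 3x3 rotation matrix whose columns are the frame's x, y, z axes.
In Python, from rig import observe, get_image, camera_params, close_job, grasp_offset gives the robot as it stands.
- The arm moves only by the shell command python3 -m handwheel 'ROWS' [OPENING] [FORCE]. ROWS is JSON, a list of rows, each a list of 2 entries, a list of its own where there are three numbers: the shift along the tool's x, y, z as a fraction of full scale, then the turn, a rotation vector about the tool's x, y, z as a fraction of full scale. In form: [[[dx, dy, dz], [ax, ay, az]], ...]. A call has 1 to 10 rows; each row is the pose to reach, as a shift and turn from the pose commanded when the call began, along the tool's axes at that moment, turning the shorter way round; what a row does not reach only later rows make up. Full scale, the value 1, is 0.5 m for a shift and pi rad for a turn. A row lasts 1/10 s, in which the tool goes at most 50 mm and 8.59 degrees, less where a joint would pass 70% of its speed; a pose out of reach is approached as far as the arm can. A call with a number of a shift or a turn outside -1 to 1 is refused whole. A call with a gripper value outside its range is refused whole. OPENING is the opening, from 0 (shut) to 1 (fully open), set as the call begins (- or left out, the last holds). The fingers move at their own pace and stop on an object; FORCE is the grip in N (left out, the last holds). Time passes only in rows, so rows that repeat a pose let the fingers close. It gives the time, the measured TCP pose, the force, the opening and the grip force at its end, in the units of the state.
- observe(): the state, without advancing time (a new reading comes with each control period).
- get_image(name): name is "scene" or "side" or "wrist"; returns (picture, depth): 420x560x3 uint8, red, green, blue; 420x560 float32, m along the optical axis (not along the pixel's ray), 0 where there is no reading.
- camera_params(name): a dict with "K" (3x3 intrinsics, pixels), "k1" (the pictures are not rectified: a ray, as slopes to the right and down, at radius r is drawn at 1 + k1 r^2 times it, then the intrinsics apply), "R" (3x3) and "t" (3): a world point X has camera coordinates R X + t. Camera axes: x right, y down, z forward; pixel columns grow to the right and rows downward; lengths in m; the calibration is good to about 2 mm. A picture is of the moment at which its call begins: read the wrist's pose just before it. camera_params takes no time and is no camera call; for the wrist camera it gives the pose at the moment of the call.
- close_job(): hands the job in; it is judged then, once.
The state is a dict: "time_s": time; "q": joint angles; "qvel": joint speeds; "joint_efforts": joint torques, N m; "position": TCP position; "tool_rot": TCP orientation; "ft_force": force on the tool from outside, world axes, zero at the start; "wrist_torque": the same for the moment, N m; "grip_width": finger opening in m; "gripper_force": force on a finger pad.
Only numpy, scipy, OpenCV 4.12 (cv2) and the standard library are available. Lean on these libraries where they do the work, as an engineer would, in place of code of your own. Each camera call takes 0.05 s, during which the arm holds its last target. There are 200 camera calls.

## Working session

There is one attempt and no reset: what is moved stays moved. The work goes in short steps, Python scripts to look and compute and a shell command to move; the robot and the scene stay as the last step left them, time stands still between calls to the robot, and variables do not carry over. Pictures are saved under pics/ and viewed, at most 10 in all, crops included, and the job is handed in when it is done.

```bash
ls; mkdir -p pics
python3 - <<'E'
from rig import *
import cv2,numpy as np
s=observe();print(s['time_s'],s['position'],s['tool_rot'],s['grip_width'],grasp_offset)
for n in('scene','side'):
    im,d=get_image(n);np.savez('%s0.npz'%n,im=im,d=d);cv2.imwrite('pics/%s0.png'%n,im[...,::-1])
    p=camera_params(n);print(n,p)
E
```

```text
pics
0.0 [5.49693463e-01 6.13620238e-05 2.30684910e-01] [[ 2.39392490e-05  9.99998869e-01 -1.50361724e-03]
 [ 9.99999944e-01 -2.34381571e-05  3.33274360e-04]
 [ 3.33238741e-04 -1.50362514e-03 -9.99998814e-01]] 0.08526773102394944 0.0187
scene {'K': array([[397.57599827,   0.        , 284.68528388],
       [  0.        , 397.57599827, 210.61887756],
       [  0.        ,   0.        ,   1.        ]]), 'k1': -0.06183080633497341, 'R': array([[ 0.84138105,  0.54036756, -0.00899035],
       [ 0.28343275, -0.45536165, -0.84398557],
       [-0.46015629,  0.70756531, -0.53629052]]), 't': array([-5.37739263e-01,  4.42631226e-04,  1.14743268e+00])}
side {'K': array([[490.68570797,   0.        , 277.39192538],
       [  0.        , 490.68570797, 198.83215085],
       [  0.        ,   0.        ,   1.        ]]), 'k1': -0.024956023599070582, 'R': array([[-0.97989835, -0.1994893 , -0.00180014],
       [-0.11245437,  0.55978799, -0.8209698 ],
       [ 0.16478239, -0.80426452, -0.57096878]]), 't': array([0.59968502, 0.16795877, 1.08717331])}
```

View pics/scene0.png

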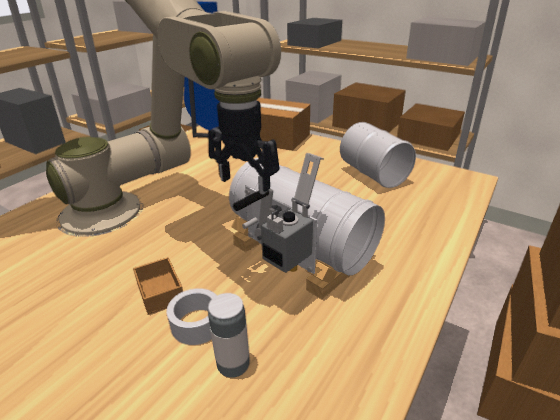

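View pics/side0.png

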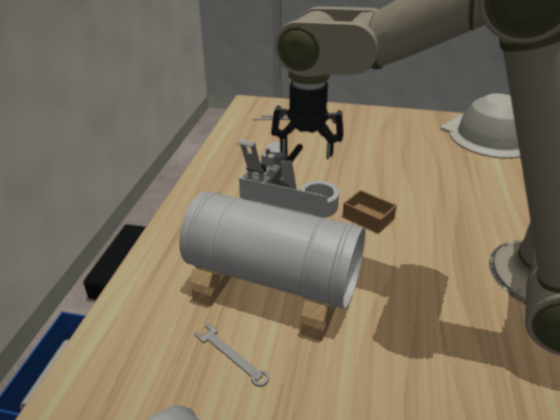

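The scene view shows the button at about (289,217), the hasp standing up at (313,165)–(300,205), the lever bar at about (250,200), and the tube running right and down. I'll measure the tube's direction and zoom in on the mechanism.

```bash
cat > h.py <<'E'
from rig import *
import cv2,numpy as np
from scipy.optimize import least_squares
def cloud(n,d,p=None):
    p=p or camera_params(n);v,u=np.mgrid[:420,:560]
    K=p['K'];dc=np.array([p['k1'],0,0,0,0.])
    uv=np.stack([u,v],-1).reshape(-1,1,2).astype(float)
    r=cv2.undistortPoints(uv,K,dc).reshape(420,560,2)
    c=np.dstack([r*d[...,None],d]);X=(c-p['t'])@p['R'];X[d<=0]=np.nan
    return X
def pix(n,X,p=None):
    p=p or camera_params(n);X=np.atleast_2d(np.array(X,float))
    return cv2.projectPoints(X,cv2.Rodrigues(p['R'])[0],p['t'],p['K'],np.array([p['k1'],0,0,0,0.]))[0][:,0]
def damper():
    a=np.load('frame.npy');yaw,o=a[0],a[1:3]
    return np.array([[np.cos(yaw),-np.sin(yaw),0],[np.sin(yaw),np.cos(yaw),0],[0,0,1]]),np.r_[o,0]
def W(P): R,o=damper();return np.array(P)@R.T+o
def D(X): R,o=damper();return (np.array(X)-o)@R
E
python3 - <<'E'
from h import *
P=[]
for n,b in(('scene',(330,195,372,235)),('side',(200,205,340,285))):
    z=np.load(n+'0.npz');X=cloud(n,z['d'].astype(float));np.save(n+'X.npy',X)
    u0,v0,u1,v1=b;q=X[v0:v1,u0:u1].reshape(-1,3);q=q[(q[:,2]>.06)&(q[:,2]<.21)];P.append(q);print(n,len(q),q.mean(0))
for Q in (P[1],np.vstack(P)):
    f=lambda a:np.hypot(-Q[:,0]*np.sin(a[0])+Q[:,1]*np.cos(a[0])-a[1],Q[:,2]-.115)-.083
    r=least_squares(f,[0,P[1].mean(0)[1]],loss='soft_l1',f_scale=.002);print(np.degrees(r.x[0]),r.x,np.sqrt(np.mean(r.fun**2)))
X=np.load('sceneX.npy')
for u,v in [(289,217),(289,214),(250,200),(240,205),(268,190),(314,158),(306,200),(290,240),(276,217),(320,215),(205,300),(228,305),(158,275)]: print(u,v,X[v,u].round(4))
im=np.load('scene0.npz')['im'][140:280,220:340]
cv2.imwrite('pics/crop.png',cv2.resize(im,None,fx=5,fy=5,interpolation=cv2.INTER_CUBIC)[:600,:,::-1])
E
```

```text
scene 1615 [0.7204101  0.12703813 0.16238221]
side 10609 [0.58699141 0.20236862 0.15882656]
-10.168972137311192 [-0.17748205  0.25409711] 0.005061530379181007
-10.057148069949116 [-0.17553035  0.25308333] 0.004974422586635684
289 217 [ 0.6523 -0.0024  0.2069]
289 214 [0.6482 0.0041 0.2085]
250 200 [ 0.5836 -0.028   0.2348]
240 205 [ 0.5794 -0.0525  0.2355]
268 190 [0.5921 0.0181 0.2364]
314 158 [0.6634 0.0667 0.3016]
306 200 [0.6644 0.0385 0.2265]
290 240 [ 0.6727 -0.0315  0.1805]
276 217 [ 0.6409 -0.0282  0.2174]
320 215 [0.672  0.0842 0.1703]
205 300 [ 0.5283 -0.125   0.0314]
228 305 [ 0.6579 -0.1934  0.1482]
158 275 [ 0.3613 -0.1052  0.0036]
```

View pics/crop.png

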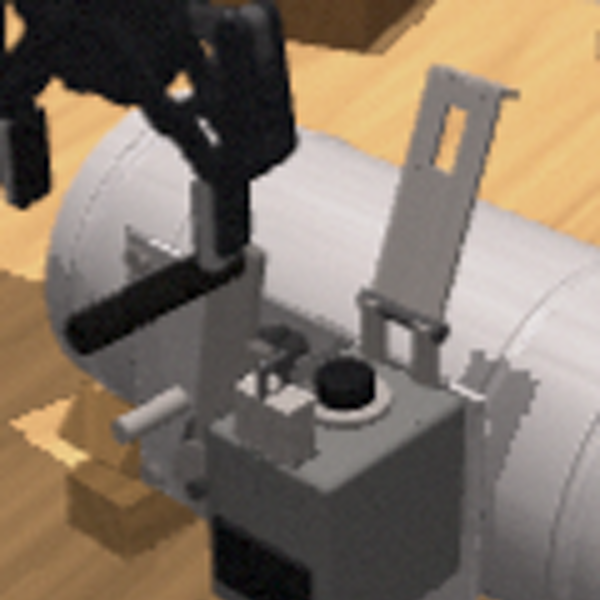

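The crop shows the button centre at about (289,214), the hinge pin at (300,204), the staple top at (277,207), and the bar running from (236,207) to (268,192).

```bash
cat >> h.py <<'E'
def ray(n,u,v,z,p=None):
    p=p or camera_params(n)
    r=cv2.undistortPoints(np.array([[[u,v]]],float),p['K'],np.array([p['k1'],0,0,0,0.]))[0,0]
    c=-p['R'].T@p['t'];d=p['R'].T@np.r_[r,1];return c+d*(z-c[2])/d[2]
E
python3 - <<'E'
from h import *
g=lambda a,b,z:ray('scene',220+a/5-.4,140+b/5-.4,z)
pts=dict(button=g(345,370,.209),hinge=g(402,318,.2195),hl=g(362,298,.219),hr=g(440,333,.219),staple=g(283,333,.233),bar0=g(82,337,.233),bar1=g(236,263,.233),
 t0=g(322,492,.195),t1=g(463,403,.195),t2=g(212,437,.195))
yaw=np.radians(-10.1);R=np.array([[np.cos(yaw),-np.sin(yaw)],[np.sin(yaw),np.cos(yaw)]])
bar=(pts['bar0']+pts['bar1'])[:2]/2
b=R.T@bar; print('bar rot',b)
o=R@np.array([b[0]-.0208,.2534-.150])
np.save('frame.npy',np.r_[yaw,o])
for k,v in pts.items(): print(k,v.round(4),(D(v)*1000).round(1))
X=np.load('sceneX.npy')
for n in('side','scene'):
    X=np.load(n+'X.npy'); d=D(X)*1000
    # hasp
    m=(d[...,2]>240)&(d[...,0]>50)&(d[...,0]<115)&(d[...,1]>20)&(d[...,1]<140)&(d[...,2]<330)
    q=d[m];print(n,'hasp',len(q),q.min(0),q.max(0), np.polyfit(q[:,2],q[:,1],1), np.median(q[:,0]))
    m=(abs(d[...,2]-195)<4)&(d[...,0]>40)&(d[...,0]<125)&(d[...,1]>-45)&(d[...,1]<45);q=d[m];print(n,'top',len(q),np.percentile(q,[2,98],axis=0).round(1),q[:,2].mean())
    m=(abs(d[...,2]-209)<5)&(d[...,0]>65)&(d[...,0]<105)&(d[...,1]>-8)&(d[...,1]<38);q=d[m];print(n,'btn',len(q),q.mean(0) if len(q) else 0)
    m=(abs(d[...,2]-233)<12)&(d[...,0]>0)&(d[...,0]<40)&(d[...,1]>-70)&(d[...,1]<25);q=d[m];print(n,'bar',len(q),q.mean(0) if len(q) else 0)
E
```

```text
bar rot [0.57802929 0.08061971]
button [0.6473 0.0043 0.209 ] [ 79.3  14.3 209. ]
hinge [0.6549 0.0326 0.2195] [ 81.8  43.5 219.5]
hl [0.6339 0.0379 0.219 ] [ 60.2  45.  219. ]
hr [0.6721 0.0315 0.219 ] [ 98.9  45.5 219. ]
staple [ 0.635  -0.0181  0.233 ] [ 71.1  -9.9 233. ]
bar0 [ 0.5749 -0.0587  0.233 ] [ 19.1 -60.4 233. ]
bar1 [0.5915 0.0147 0.233 ] [ 22.5  14.8 233. ]
t0 [ 0.671  -0.0486  0.195 ] [111.9 -33.6 195. ]
t1 [0.6855 0.0267 0.195 ] [112.9  43.1 195. ]
t2 [ 0.6184 -0.0415  0.195 ] [ 58.9 -35.8 195. ]
side hasp 354 [ 50.0441137   20.08224818 240.00107207] [ 95.59371279  96.3318515  307.49355147] [  0.4282854  -42.81199055] 76.50252757517468
side top 256 [[ 45.9 -23.1 192.1]
 [104.8  43.7 198.7]] 194.7196765614458
side btn 26 [ 72.39655957  15.91541163 207.81114073]
side bar 170 [ 13.5022942  -12.72869906 237.32164816]
scene hasp 568 [ 60.45624154  54.30317958 240.00536662] [ 96.66425776  91.90419846 306.3794286 ] [  0.41382378 -43.88038426] 79.84128769198573
scene top 525 [[ 49.7 -30.5 191.3]
 [110.1  44.  198.7]] 194.33881368421433
scene btn 82 [ 79.90273318  13.08523682 207.3747317 ]
scene bar 322 [ 21.23102016 -24.22403176 234.6101389 ]
```

```bash
python3 -m handwheel '[[[0,0,-0.1],[0,0,0]],[[0,0,-0.16],[0,0,0]],[[0.005,0.1,-0.16],[0,0,0.028]],[[0.01,0.193,-0.16],[0,0,0.056]],[[0.01,0.193,-0.16],[0,0,0.056]],[[0.01,0.193,-0.16],[0,0,0.056]]]'
python3 -m handwheel '[[[0,0,0],[0,0,0]],[[0,0,0],[0,0,0]],[[0,0,0],[0,0,0]],[[0,0,0],[0,0,0]],[[0,0,0],[0,0,0]]]' 0
python3 - <<'E'
from h import *
p=camera_params('wrist');im,d=get_image('wrist');cv2.imwrite('pics/w1.png',im[...,::-1])
print(observe()['position'],(D(observe()['position'])*1000).round(1),-p['R'].T@p['t'])
for P in ([.079,.0145,.209],[.08,.045,.219],[.02,-.023,.233]): print(P,pix('wrist',W(P),p))
E
```

```text
time_s: 0.7
position: [0.6468, 0.0051, 0.3095]
tool_rot: [[0.174, 0.985, -0.003], [0.985, -0.174, 0.0], [-0.0, -0.003, -1.0]]
ft_force: [-0.1, -0.0, 0.2]
grip_width: 0.0855
gripper_force: 0.0
time_s: 1.2
position: [0.6462, 0.005, 0.3117]
tool_rot: [[0.175, 0.985, 0.0], [0.985, -0.175, -0.0], [-0.0, 0.0, -1.0]]
ft_force: [0.4, 0.4, 0.4]
grip_width: 0.0124
gripper_force: 0.0
[0.6462826  0.00499522 0.3115837 ] [ 78.2  14.9 311.6] [0.65946685 0.07777722 0.45478236]
[0.079, 0.0145, 0.209] [[281.6718675  210.56986643]]
[0.08, 0.045, 0.219] [[282.93627066 178.55237244]]
[0.02, -0.023, 0.233] [[211.778503  261.3709166]]
```

View pics/w1.png

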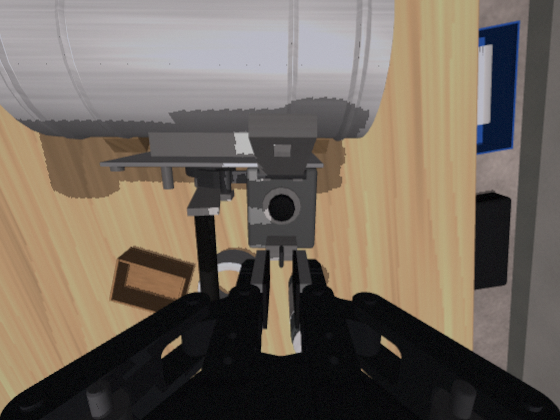

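The wrist view shows the button at (281,207), about 3 px from where I predicted, so I'll shift 2 mm toward the tube. Next I go down to just above the button.

```bash
python3 -m handwheel '[[[0.004,0,0.04],[0,0,0]],[[0.004,0,0.09],[0,0,0]],[[0.004,0,0.14],[0,0,0]],[[0.004,0,0.17],[0,0,0]],[[0.004,0,0.185],[0,0,0]],[[0.004,0,0.19],[0,0,0]],[[0.004,0,0.19],[0,0,0]]]' 0
python3 -m handwheel '[[[0,0,0.002],[0,0,0]],[[0,0,0.004],[0,0,0]],[[0,0,0.006],[0,0,0]],[[0,0,0.008],[0,0,0]],[[0,0,0.01],[0,0,0]],[[0,0,0.012],[0,0,0]],[[0,0,0.014],[0,0,0]],[[0,0,0.014],[0,0,0]]]'
```

```text
time_s: 1.95
position: [0.647, 0.0069, 0.2168]
tool_rot: [[0.175, 0.985, 0.001], [0.985, -0.175, -0.0], [0.0, 0.001, -1.0]]
ft_force: [0.5, -0.9, 0.7]
grip_width: -0.0001
gripper_force: 0.0
time_s: 2.75
position: [0.6468, 0.007, 0.2092]
tool_rot: [[0.175, 0.985, -0.0], [0.985, -0.175, 0.0], [0.0, -0.0, -1.0]]
ft_force: [-0.5, -0.0, 0.4]
grip_width: -0.0001
gripper_force: 0.0
```

Now press slowly, first into the button's spring travel.

```bash
python3 -m handwheel '[[[0,0,0.002],[0,0,0]],[[0,0,0.004],[0,0,0]],[[0,0,0.006],[0,0,0]],[[0,0,0.008],[0,0,0]],[[0,0,0.01],[0,0,0]],[[0,0,0.01],[0,0,0]]]'
python3 -m handwheel '[[[0,0,0.001],[0,0,0]],[[0,0,0.002],[0,0,0]],[[0,0,0.002],[0,0,0]]]'
```

```text
time_s: 3.35
position: [0.647, 0.007, 0.2071]
tool_rot: [[0.175, 0.985, 0.003], [0.985, -0.175, -0.001], [-0.0, 0.003, -1.0]]
ft_force: [-4.9, 0.7, 14.2]
grip_width: -0.0
gripper_force: 7.2
time_s: 3.65
position: [0.647, 0.0069, 0.2062]
tool_rot: [[0.175, 0.985, 0.003], [0.985, -0.175, -0.001], [-0.0, 0.004, -1.0]]
ft_force: [-4.9, 0.4, 15.4]
grip_width: 0.0
gripper_force: 7.4
```

```bash
python3 -m handwheel '[[[0,0,0.001],[0,0,0]],[[0,0,0.002],[0,0,0]],[[0,0,0.002],[0,0,0]]]'
python3 -m handwheel '[[[0,0,0.001],[0,0,0]],[[0,0,0.002],[0,0,0]],[[0,0,0.002],[0,0,0]]]'
```

```text
time_s: 3.95
position: [0.647, 0.0069, 0.2055]
tool_rot: [[0.175, 0.985, 0.004], [0.985, -0.175, -0.001], [-0.0, 0.004, -1.0]]
ft_force: [-6.1, 0.5, 16.5]
grip_width: 0.0001
gripper_force: 8.1
time_s: 4.25
position: [0.647, 0.0069, 0.2045]
tool_rot: [[0.175, 0.985, 0.004], [0.985, -0.175, -0.001], [-0.0, 0.004, -1.0]]
ft_force: [-6.0, 0.7, 16.9]
grip_width: -0.0006
gripper_force: 8.4
```

```bash
python3 -m handwheel '[[[0,0,0.001],[0,0,0]],[[0,0,0.002],[0,0,0]],[[0,0,0.003],[0,0,0]],[[0,0,0.003],[0,0,0]]]'
python3 -m handwheel '[[[0,0,0.001],[0,0,0]],[[0,0,0.002],[0,0,0]],[[0,0,0.002],[0,0,0]]]'
cat > lev.py <<'E'
from h import *
im,d=get_image('scene');q=D(cloud('scene',d.astype(float)))*1000
dark=(im.max(2)<70)
m=dark&(q[...,0]>-150)&(q[...,0]<45)&(q[...,1]>-65)&(q[...,1]<5)&(q[...,2]>140)&(q[...,2]<250)
r=q[m];t=np.degrees(np.arctan2(-r[:,0],r[:,2]-115));rad=np.hypot(r[:,0],r[:,2]-115);k=abs(rad-120)<15
print('bar n',k.sum(),'lever angle rad',np.radians(np.median(t[k])+10) if k.any() else None,r[k].mean(0).round(1) if k.any() else r.mean(0))
E
python3 lev.py
```

```text
time_s: 4.65
position: [0.647, 0.0069, 0.2027]
tool_rot: [[0.175, 0.985, 0.003], [0.985, -0.175, -0.001], [-0.0, 0.004, -1.0]]
ft_force: [-4.9, 0.7, 15.1]
grip_width: -0.0002
gripper_force: 7.5
time_s: 4.95
position: [0.6472, 0.0069, 0.2011]
tool_rot: [[0.175, 0.985, 0.003], [0.985, -0.175, -0.001], [-0.0, 0.003, -1.0]]
ft_force: [-3.6, -0.2, 13.1]
grip_width: -0.0005
gripper_force: 6.3
bar n 181 lever angle rad 1.3686638910173325 [-112.   -29.7  158.5]
```

The force fell and the lever measures 1.37 rad, so it has released and dropped. I'll back off and hover above the fallen bar.

```bash
python3 -m handwheel '[[[0,0,-0.03],[0,0,0]],[[0,0,-0.1],[0,0,0]],[[0,0,-0.16],[0,0,0]],[[-0.03,-0.09,-0.16],[0,0,0]],[[-0.06,-0.18,-0.16],[0,0,0]],[[-0.09,-0.27,-0.16],[0,0,0]],[[-0.104,-0.35,-0.15],[0,0,0]],[[-0.104,-0.384,-0.14],[0,0,0]],[[-0.104,-0.384,-0.14],[0,0,0]],[[-0.104,-0.384,-0.14],[0,0,0]]]'
python3 -m handwheel '[[[0,0,0],[0,0,0]],[[0,0,0],[0,0,0]],[[0,0,0],[0,0,0]],[[0,0,0],[0,0,0]],[[0,0,0],[0,0,0]],[[0,0,0],[0,0,0]]]' 1 60
python3 lev.py
python3 - <<'E'
from h import *
p=camera_params('wrist');im,d=get_image('wrist');cv2.imwrite('pics/w2.png',im[...,::-1])
s=observe();print((D(s['position'])*1000).round(1))
print(pix('wrist',W([[-.113,.0,.156],[-.113,-.03,.156],[-.113,-.06,.156]]),p).round(0))
q=D(cloud('wrist',d.astype(float),p))*1000
m=(im.max(2)<70)&(abs(q[...,0]+113)<25)&(q[...,1]>-62)&(q[...,1]<10)&(abs(q[...,2]-160)<15);r=q[m];print(m.sum(),r.mean(0) if m.any() else 0, np.polyfit(r[:,1],r[:,0],1) if m.any() else 0)
E
```

```text
time_s: 6.0
position: [0.4493, -0.0108, 0.2692]
tool_rot: [[0.175, 0.985, 0.001], [0.985, -0.175, -0.0], [-0.0, 0.001, -1.0]]
ft_force: [-0.3, -0.3, -0.1]
grip_width: -0.0002
gripper_force: 0.0
time_s: 6.6
position: [0.4487, -0.0106, 0.2688]
tool_rot: [[0.175, 0.985, -0.0], [0.985, -0.175, 0.0], [-0.0, -0.0, -1.0]]
ft_force: [-0.1, -0.5, 1.4]
grip_width: 0.0849
gripper_force: 0.0
bar n 183 lever angle rad 1.3753351541778123 [-112.7  -30.9  157.9]
[-113.6  -35.2  268.8]
[[281. 169.]
 [281. 202.]
 [281. 232.]]
1265 [-117.09531302  -22.23171809  162.44076204] [ 2.32574597e-03 -1.17043608e+02]
```

View pics/w2.png

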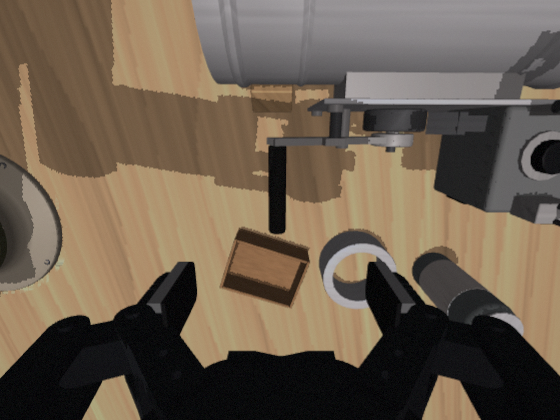

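The wrist view shows the fallen bar from (277,145) to (277,233), about 3 mm further toward -x than predicted. Nothing is in the way of a straddling grasp from above.

```bash
python3 -m handwheel '[[[0,-0.005,0.06],[0,0,0]],[[0,-0.005,0.14],[0,0,0]],[[0,-0.005,0.21],[0,0,0]],[[0,-0.005,0.25],[0,0,0]],[[0,-0.005,0.264],[0,0,0]],[[0,-0.005,0.264],[0,0,0]],[[0,-0.005,0.264],[0,0,0]]]'
python3 -m handwheel '[[[0,0,0],[0,0,0]],[[0,0,0],[0,0,0]],[[0,0,0],[0,0,0]],[[0,0,0],[0,0,0]],[[0,0,0],[0,0,0]],[[0,0,0],[0,0,0]],[[0,0,0],[0,0,0]],[[0,0,0],[0,0,0]]]' 0 60
python3 - <<'E'
from h import *
s=observe();print((D(s['position'])*1000).round(1))
# arc table in call units from bar at theta=1.385 (tool x=damper y, y=damper x, z=-z)
a0=np.radians(-10)+1.40
for th in [1.40,1.25,1.1,.95,.8,.65,.5,.4,.3,.2,.15,.1,.05,0,-.045]:
    a=th-np.radians(10);dx=-120*np.sin(a)+120*np.sin(a0);dz=120*np.cos(a)-120*np.cos(a0)
    print(th,'dy %.3f dz %.3f'%(dx/500,-dz/500))
E
```

```text
time_s: 7.4
position: [0.4469, -0.0104, 0.1378]
tool_rot: [[0.175, 0.985, 0.002], [0.985, -0.175, -0.001], [-0.0, 0.002, -1.0]]
ft_force: [-0.3, 0.2, 0.5]
grip_width: 0.0857
gripper_force: 0.0
time_s: 8.2
position: [0.4452, -0.01, 0.1371]
tool_rot: [[0.175, 0.985, -0.002], [0.985, -0.175, 0.0], [-0.0, -0.002, -1.0]]
ft_force: [-6.1, 1.2, 7.3]
grip_width: 0.0142
gripper_force: 58.4
[-117.1  -35.2  137.1]
1.4 dy 0.000 dz -0.000
1.25 dy 0.015 dz -0.033
1.1 dy 0.034 dz -0.063
0.95 dy 0.058 dz -0.090
0.8 dy 0.085 dz -0.113
0.65 dy 0.116 dz -0.132
0.5 dy 0.149 dz -0.146
0.4 dy 0.172 dz -0.153
0.3 dy 0.196 dz -0.157
0.2 dy 0.220 dz -0.159
0.15 dy 0.232 dz -0.159
0.1 dy 0.244 dz -0.158
0.05 dy 0.256 dz -0.157
0 dy 0.268 dz -0.155
-0.045 dy 0.278 dz -0.153
```

```bash
python3 -m handwheel '[[[0,0.007,-0.017],[0,0,0]],[[0,0.015,-0.033],[0,0,0]],[[0,0.024,-0.049],[0,0,0]],[[0,0.034,-0.063],[0,0,0]],[[0,0.046,-0.077],[0,0,0]],[[0,0.058,-0.09],[0,0,0]],[[0,0.071,-0.102],[0,0,0]],[[0,0.085,-0.113],[0,0,0]],[[0,0.085,-0.113],[0,0,0]]]'
python3 lev.py; python3 -c "
from h import *
print((D(observe()['position'])*1000).round(1))"
```

```text
time_s: 9.1
position: [0.4825, -0.0168, 0.1939]
tool_rot: [[0.174, 0.985, -0.015], [0.985, -0.174, 0.001], [-0.001, -0.015, -1.0]]
ft_force: [-33.7, 0.1, 17.1]
grip_width: 0.014
gripper_force: 59.0
bar n 278 lever angle rad 0.8072842604203211 [-67.1 -37.4 215.6]
[-79.5 -35.4 193.6]
```

```bash
python3 -m handwheel '[[[0,-0.004,-0.004],[0,0,0]],[[0,0.008,-0.012],[0,0,0]],[[0,0.024,-0.02],[0,0,0]],[[0,0.04,-0.027],[0,0,0]],[[0,0.056,-0.034],[0,0,0]],[[0,0.056,-0.034],[0,0,0]]]'
python3 -c "
from h import *
print((D(observe()['position'])*1000).round(1))"
python3 lev.py
```

```text
time_s: 9.75
position: [0.5127, -0.0224, 0.2139]
tool_rot: [[0.175, 0.985, -0.006], [0.985, -0.175, -0.001], [-0.002, -0.006, -1.0]]
ft_force: [-29.1, 0.9, 32.1]
grip_width: 0.0137
gripper_force: 61.6
[-48.6 -35.6 213.9]
bar n 267 lever angle rad 0.5328776485108399 [-39.7 -35.4 230.6]
```

```bash
python3 -m handwheel '[[[0,0.012,-0.012],[0,0,0]],[[0,0.031,-0.017],[0,0,0]],[[0,0.048,-0.022],[0,0,0]],[[0,0.066,-0.025],[0,0,0]],[[0,0.08,-0.026],[0,0,0]],[[0,0.092,-0.026],[0,0,0]],[[0,0.092,-0.026],[0,0,0]]]'
python3 -c "
from h import *
print((D(observe()['position'])*1000).round(1))"
```

```text
time_s: 10.5
position: [0.5584, -0.0307, 0.2255]
tool_rot: [[0.175, 0.985, -0.006], [0.985, -0.175, -0.001], [-0.002, -0.006, -1.0]]
ft_force: [-18.7, -1.1, 17.3]
grip_width: 0.0136
gripper_force: 59.2
[ -2.1 -35.7 225.5]
```

```bash
python3 -m handwheel '[[[0,0.01,-0.002],[0,0,0]],[[0,0.02,-0.002],[0,0,0]],[[0,0.03,-0.002],[0,0,0]],[[0,0.04,-0.001],[0,0,0]],[[0,0.05,0],[0,0,0]],[[0,0.05,0],[0,0,0]],[[0,0.05,0],[0,0,0]]]'
python3 -c "
from h import *
print((D(observe()['position'])*1000).round(1))"
python3 -m handwheel '[[[0,0.005,0],[0,0,0]],[[0,0.01,0.002],[0,0,0]],[[0,0.01,0.002],[0,0,0]],[[0,0.01,0.002],[0,0,0]]]'
python3 -c "
from h import *
print((D(observe()['position'])*1000).round(1))"
```

```text
time_s: 11.2
position: [0.5822, -0.035, 0.2244]
tool_rot: [[0.175, 0.984, -0.009], [0.985, -0.175, -0.0], [-0.002, -0.009, -1.0]]
ft_force: [-20.5, -1.9, 9.7]
grip_width: 0.0133
gripper_force: 59.5
[ 22.1 -35.8 224.4]
time_s: 11.6
position: [0.5825, -0.0351, 0.2243]
tool_rot: [[0.175, 0.984, -0.02], [0.985, -0.175, 0.001], [-0.003, -0.02, -1.0]]
ft_force: [-47.3, 0.8, 25.2]
grip_width: 0.0135
gripper_force: 61.5
[ 22.4 -35.8 224.3]
```

The bar stopped moving while the force rose, so it has reached the end stop. I'll ease off and see whether the catch holds it.

```bash
python3 -m handwheel '[[[0,-0.008,-0.002],[0,0,0]],[[0,-0.014,-0.003],[0,0,0]],[[0,-0.02,-0.003],[0,0,0]],[[0,-0.026,-0.003],[0,0,0]],[[0,-0.026,-0.003],[0,0,0]]]'
python3 -c "
from h import *
print((D(observe()['position'])*1000).round(1))"
```

```text
time_s: 12.1
position: [0.5772, -0.0341, 0.2255]
tool_rot: [[0.175, 0.984, 0.0], [0.984, -0.175, -0.002], [-0.002, 0.001, -1.0]]
ft_force: [-6.5, -3.6, 5.2]
grip_width: 0.0136
gripper_force: 59.4
[ 17.  -35.8 225.5]
```

```bash
python3 -m handwheel '[[[0,-0.004,0],[0,0,0]],[[0,-0.008,0],[0,0,0]],[[0,-0.01,0],[0,0,0]],[[0,-0.01,0],[0,0,0]]]'
python3 -c "
from h import *
print((D(observe()['position'])*1000).round(1))"
```

```text
time_s: 12.5
position: [0.5756, -0.0339, 0.2258]
tool_rot: [[0.176, 0.984, 0.009], [0.984, -0.176, -0.003], [-0.001, 0.01, -1.0]]
ft_force: [9.1, -4.2, 2.2]
grip_width: 0.0136
gripper_force: 59.3
[ 15.4 -35.8 225.8]
```

The force reversed sign: the catch resists being pulled back, so it is holding. I'll re-centre and open part-way.

```bash
python3 -m handwheel '[[[0,0.006,0],[0,0,0]],[[0,0.006,0],[0,0,0]]]'
python3 -m handwheel '[[[0,0,0],[0,0,0]],[[0,0,0],[0,0,0]],[[0,0,0],[0,0,0]],[[0,0,0],[0,0,0]]]' 0.5
python3 -m handwheel '[[[0,0,-0.04],[0,0,0]],[[0,0,-0.12],[0,0,0]],[[0,0,-0.2],[0,0,0]],[[0,0,-0.2],[0,0,0]],[[0,0,-0.2],[0,0,0]]]'
python3 lev.py
python3 - <<'E'
from h import *
im,d=get_image('scene');cv2.imwrite('pics/s3.png',cv2.resize(im[90:290,200:400],None,fx=3,fy=3)[...,::-1])
q=D(cloud('scene',d.astype(float)))*1000
m=(q[...,2]>235)&(q[...,2]<310)&(q[...,0]>58)&(q[...,0]<103)&(q[...,1]>45)&(q[...,1]<110)&(im.max(2)>75);r=q[m]
print('hasp',m.sum(),np.percentile(r,[1,50,99],axis=0).round(1),np.polyfit(r[:,2],r[:,1],1))
print((D(observe()['position'])*1000).round(1))
E
```

```text
time_s: 12.7
position: [0.5767, -0.0341, 0.2256]
tool_rot: [[0.176, 0.984, 0.003], [0.984, -0.176, -0.002], [-0.001, 0.004, -1.0]]
ft_force: [-0.5, -5.1, 5.7]
grip_width: 0.0135
gripper_force: 59.8
time_s: 13.1
position: [0.5757, -0.033, 0.2237]
tool_rot: [[0.175, 0.985, -0.0], [0.985, -0.175, 0.0], [0.0, -0.0, -1.0]]
ft_force: [-0.2, 0.6, 0.2]
grip_width: 0.0429
gripper_force: 0.0
time_s: 13.6
position: [0.5758, -0.0331, 0.3241]
tool_rot: [[0.175, 0.985, 0.001], [0.985, -0.175, -0.0], [0.0, 0.001, -1.0]]
ft_force: [0.1, -0.8, -0.7]
grip_width: 0.0427
gripper_force: 0.0
bar n 270 lever angle rad -0.0002863254942114312 [ 20.2 -32.1 235.4]
hasp 608 [[ 61.3  54.2 235.8]
 [ 79.8  67.6 269.6]
 [ 96.   89.9 304.7]] [  0.41171855 -43.24483054]
[ 15.  -35.1 322.4]
```

View pics/s3.png

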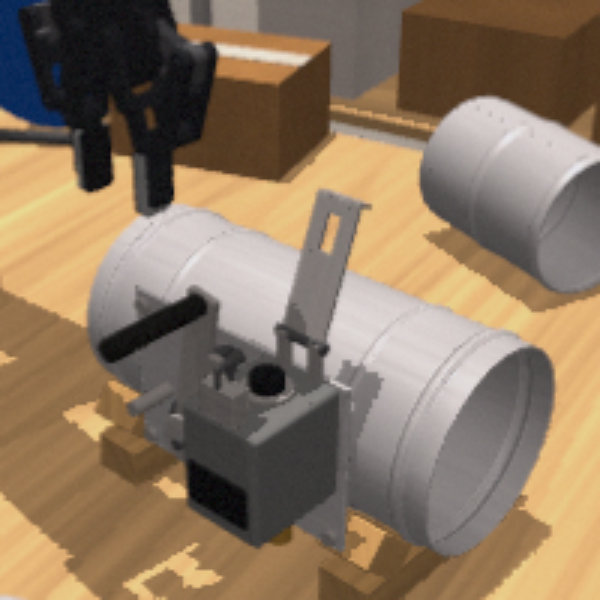

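The lever sits at 0.000 rad, caught and clear of the gripper. The hasp still leans back from (300,338) to (345,195) in the crop. I'll shut the fingers, pass over it and come down on the tube side.

```bash
python3 -m handwheel '[[[0,0,-0.05],[0,0,0]],[[0,0.06,-0.05],[0,0,0]],[[0.03,0.13,-0.05],[0,0,0]],[[0.1,0.13,-0.05],[0,0,0]],[[0.18,0.13,-0.05],[0,0,0]],[[0.26,0.13,-0.05],[0,0,0]],[[0.3,0.13,-0.05],[0,0,0]],[[0.3,0.13,-0.05],[0,0,0]],[[0.3,0.13,-0.05],[0,0,0]]]' 0
python3 -c "
from h import *
print((D(observe()['position'])*1000).round(1))"
```

```text
time_s: 14.6
position: [0.666, 0.1026, 0.3479]
tool_rot: [[0.175, 0.985, -0.002], [0.985, -0.175, -0.0], [-0.001, -0.001, -1.0]]
ft_force: [0.5, -1.3, -0.7]
grip_width: -0.0
gripper_force: 0.0
[ 80.4 114.4 347.9]
```

```bash
python3 -m handwheel '[[[0,0,0.05],[0,0,0]],[[0,0,0.1],[0,0,0]],[[0,0,0.125],[0,0,0]],[[0,0,0.125],[0,0,0]]]'
python3 -m handwheel '[[[-0.02,0,0],[0,0,0]],[[-0.04,0,0],[0,0,0]],[[-0.06,0,0],[0,0,0]],[[-0.08,0,0],[0,0,0]],[[-0.1,0,0],[0,0,0]],[[-0.12,0,0],[0,0,0]],[[-0.14,0,0],[0,0,0]],[[-0.16,0,0],[0,0,0]],[[-0.18,0,0],[0,0,0]],[[-0.188,0,0],[0,0,0]]]'
python3 - <<'E'
from h import *
print((D(observe()['position'])*1000).round(1))
im,d=get_image('scene');cv2.imwrite('pics/s4.png',cv2.resize(im[110:290,220:400],None,fx=3,fy=3)[...,::-1])
E
```

```text
time_s: 15.0
position: [0.6654, 0.1013, 0.2842]
tool_rot: [[0.177, 0.984, -0.004], [0.984, -0.177, -0.0], [-0.001, -0.004, -1.0]]
ft_force: [-0.2, -0.3, 0.5]
grip_width: -0.0002
gripper_force: 0.0
time_s: 16.0
position: [0.6493, 0.0094, 0.2863]
tool_rot: [[0.176, 0.984, -0.0], [0.984, -0.176, -0.0], [-0.0, -0.0, -1.0]]
ft_force: [0.6, 0.8, -0.9]
grip_width: -0.0001
gripper_force: 0.4
[ 80.4  19.8 286.3]
```

View pics/s4.png

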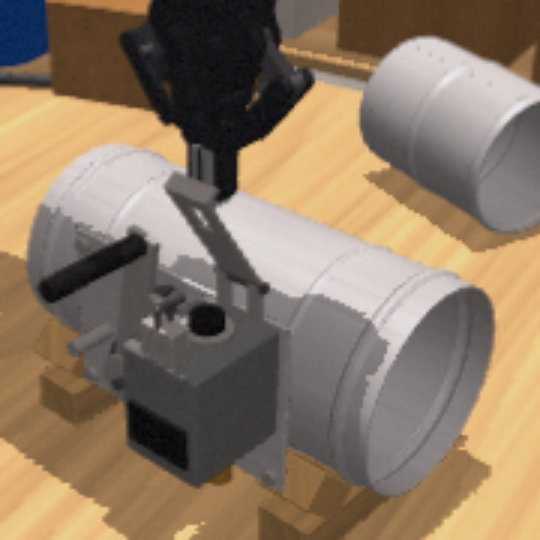

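The hasp has swung past upright to about 60°, with the fingertips behind it at (225,180). Next I follow it down.

```bash
python3 -m handwheel '[[[-0.008,0,0.02],[0,0,0]],[[-0.012,0,0.036],[0,0,0]],[[-0.016,0,0.056],[0,0,0]],[[-0.022,0,0.076],[0,0,0]],[[-0.028,0,0.096],[0,0,0]],[[-0.03,0,0.112],[0,0,0]],[[-0.03,0,0.12],[0,0,0]],[[-0.03,0,0.12],[0,0,0]]]'
python3 -m handwheel '[[[0,0,0.004],[0,0,0]],[[0,0,0.008],[0,0,0]],[[0,0,0.009],[0,0,0]],[[0,0,0.009],[0,0,0]]]'
python3 -c "
from h import *
print((D(observe()['position'])*1000).round(1))"
```

```text
time_s: 16.85
position: [0.6467, -0.0041, 0.2255]
tool_rot: [[0.175, 0.985, -0.001], [0.985, -0.175, 0.0], [0.0, -0.001, -1.0]]
ft_force: [-0.1, -0.2, -0.4]
grip_width: 0.0003
gripper_force: 0.0
time_s: 17.25
position: [0.647, -0.0041, 0.2221]
tool_rot: [[0.175, 0.985, 0.001], [0.985, -0.175, -0.0], [0.0, 0.001, -1.0]]
ft_force: [0.8, 0.2, 1.4]
grip_width: 0.0
gripper_force: 0.7
[ 80.5   6.  222.1]
```

Contact is only just starting, so press a little more to seat it.

```bash
python3 -m handwheel '[[[0,0,0.002],[0,0,0]],[[0,0,0.004],[0,0,0]],[[0,0,0.006],[0,0,0]],[[0,0,0.006],[0,0,0]]]'
python3 -c "
from h import *
print((D(observe()['position'])*1000).round(1))"
```

```text
time_s: 17.65
position: [0.6471, -0.0041, 0.2219]
tool_rot: [[0.175, 0.985, 0.004], [0.985, -0.175, -0.001], [-0.0, 0.004, -1.0]]
ft_force: [-4.1, 0.2, 15.2]
grip_width: -0.0001
gripper_force: 8.0
[ 80.6   6.  221.9]
```

```bash
python3 -m handwheel '[[[0,0,-0.01],[0,0,0]],[[0,0,-0.06],[0,0,0]],[[0,0,-0.14],[0,0,0]],[[0,-0.08,-0.22],[0,0,0]],[[0,-0.16,-0.26],[0,0,0]],[[0,-0.16,-0.26],[0,0,0]],[[0,-0.16,-0.26],[0,0,0]]]'
python3 lev.py
python3 - <<'E'
from h import *
im,d=get_image('scene');cv2.imwrite('pics/s5.png',cv2.resize(im[140:280,220:360],None,fx=4,fy=4)[...,::-1])
q=D(cloud('scene',d.astype(float)))*1000
m=(abs(q[...,0]-80)<14)&(q[...,1]>-40)&(q[...,1]<35)&(q[...,2]>210)&(q[...,2]<245);r=q[m];print(m.sum(),np.polyfit(r[:,1],r[:,2],1),np.median(r[:,2]))
E
```

```text
time_s: 18.35
position: [0.5677, 0.01, 0.3496]
tool_rot: [[0.175, 0.985, 0.002], [0.985, -0.175, -0.0], [0.0, 0.002, -1.0]]
ft_force: [0.3, -0.3, -0.2]
grip_width: 0.0004
gripper_force: 0.0
bar n 275 lever angle rad 0.0026369745511880295 [ 20.1 -32.  235.5]
345 [-8.55832892e-03  2.20883460e+02] 220.75681705926283
```

View pics/s5.png

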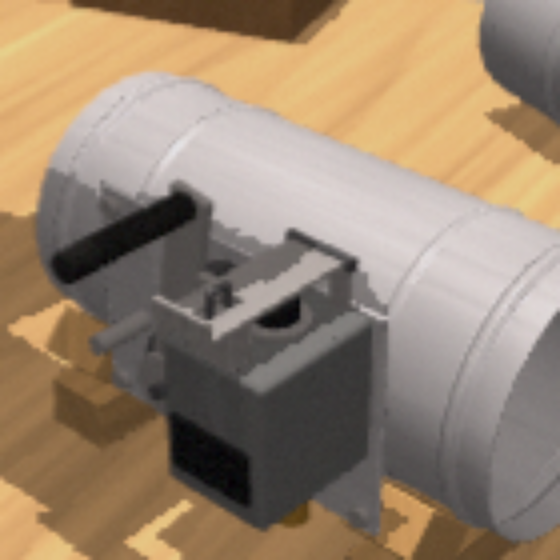

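The hasp lies flat over the button (slope -0.009, top near 221 mm), with the staple standing up through its slot at (215,295). The lever is up at 0.003 rad and the robot is touching nothing.

```bash
python3 -c "
from rig import *
print(close_job())"
```

```text
the job is handed in; nothing more can be done
None
```

The release test is done and handed in: the button released the lever, the lever is back up and held by its catch, and the hasp lies flat with the staple through its slot; the run took about 18 s of the 58 s allowed, though I did no final check that the other bench items hadn't moved.

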